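# Press the wax tins shut and stack them

## Robot

A 7-joint arm with a two-finger parallel gripper is mounted at the origin on the work surface. World frame = base frame: x ahead of the robot, y to its left, z up, the work surface at z = 0. Lengths are in mm, angles in rad, forces in N, time in s.
With the tool pointing down it reaches from about 400 to 875 mm from the base axis. Payload 4.4 kg.
Tool frame: the origin (TCP) lies midway between the tips of the shut fingers; the grasp point (between the pads) lies 19 mm behind it; z points along the fingers, y is the line along which they close (so a half turn about z gives the same grasp; the last joint's range is limited). The gripper opens to 85 mm and grips with 20 to 120 N. Pads are 22 mm wide; open, the fingers measure 114 mm over their backs; the gripper's body (76 mm by 85 mm) begins 54 mm behind the grasp point. The pads swing forward as they close: fully open they stand 13 mm farther back than shut.
Start: joints at [-0.066, 0.628, 0.038, 1.517, -0.027, 0.996, -0.02], TCP at [650.014, 0.027, 231.313] pointing down, gripper open.
Joint ranges: [-3.06, 3.06], [-0.37, 2.12], [-1.25, 1.32], [0.18, 2.47], [-1.1, 4.24], [0.23, 1.98], [-2.94, 2.94]. Speed limits (rad/s): [2.57, 2.57, 3.14, 3.14, 3.14, 3.14, 3.14].

## Interface

Orientations are given as [roll, pitch, yaw] about the fixed x, y, z axes, in that order (R = Rz(yaw) Ry(pitch) Rx(roll)).
In Python, from cell import readout, optics, order gives the robot as it stands.
- The arm moves only by the shell command python3 -m jog 'ROWS'. ROWS is a JSON object of lists of equal length, an entry for each row: "claw": the opening, from 0 (shut) to 1 (fully open); "xyz": the shift along the tool's x, y, z each as a share of 0.1 m, from -1 to 1, a list of three; "twist": the turn, a rotation vector about the tool's x, y, z each as a share of 180 degrees, from -1 to 1, a list of three. A call has 1 to 12 rows; each row shifts and turns the commanded pose from where the row before left it, along the tool's axes as they then stand; what a row does not reach is not made up. A row lasts 1/8 s, in which the tool goes at most 62.5 mm and 10.7 degrees, less where a joint would pass 70% of its speed; a pose out of reach is approached as far as the arm can. A call with a number of a shift or a turn outside -1 to 1 is refused whole. A call with a gripper value outside its range is refused whole. The fingers move at their own pace and stop on an object; the grip force is fixed at half the most. Time passes only in rows, so rows that do not move let the fingers close. It gives the time, the measured TCP pose, the force, the opening and the grip force at its end, in the units of the state.
- readout.read_state(): the state, without advancing time (a new reading comes with each control period).
- optics.get_image(name): name is "scene" or "side" or "wrist"; returns a dict with "color" (384x512x3 uint8, red, green, blue), "fovy" (degrees; the focal length in pixels is half the picture's height over the tangent of half this angle, whatever the lens; pixels are square), "cx", "cy" (the principal point, pixels), "view" (4x4, takes a point from world to camera coordinates). Camera axes: x right, y up, looking along -z (the intrinsics and any distortion apply to the point x, -y, -z); pixel columns grow to the right and rows downward; lengths in mm; the calibration is good to about 2 mm. The wrist camera is an equidistant fisheye: a pixel r from the principal point sees the ray r / f radians off the axis. A picture is of the moment at which its call begins. There is no depth.
- order.finish_job(): hands the job in; it is judged then, once.
Trained networks look in the newest picture that a camera, given by its name, has taken for a name from the list of things; names that differ only in an ending like _2 or _b are one class to them, and where a whole thing is asked for, a point or a joint stands for the part that bears it (a point fixed in the world has none). Each returns a list of dicts, best first, with "score" (0 to 1); they miss things now and then, are a little off and sometimes report something else, mostly with a low value. They report only what shows in the picture. A call takes as long as a camera call. They do not tell look-alikes from the thing itself.
- optics.boxes_of(camera, label): "rect" ([left, top, width, height] in pixels, round what is visible of it).
The state is a dict: "clock": time; "qpos": joint angles; "qd": joint speeds; "tau": joint torques, N m; "eef_pos": TCP position; "tool_rot": TCP orientation; "force": force on the tool from outside, world axes, zero at the start; "torque": the same for the moment, N m; "width": finger opening in mm; "gripper_force": force on a finger pad.
Only numpy, scipy, OpenCV 4.12 (cv2) and the standard library are available. Lean on these libraries where they do the work, as an engineer would, in place of code of your own. Each camera call takes 0.05 s, during which the arm holds its last target. There are 200 camera calls.

## Task

Three wax tins have been left with their lids not pressed right down. Press the lid of each tin fully home, the two in the wooden tray and the one standing on the bench; then gently stack the bench tin upright on top of the two tray tins, straddling them so that it rests on both lids, and let go. Do not drop or topple a tin, and leave the other things on the bench alone.

Things in the scene. Friction and masses are not known exactly. Their poses are not given: they have to be found in the camera images.
- tray: Low wooden tray fixed to the bench, 82 mm (x) by 146 mm (y) outside. Origin: centre of its underside. Floor top 8 mm above the bench, rim top 18 mm; inside 66 by 130 mm, the two tins standing side by side along its y axis.
- tin_a: Steel wax tin, 60 mm diameter, 52 mm tall overall with its lid home, about 250 g. Origin: centre of its underside, z up its axis. Body 60 mm wide up to the shoulder at 38 mm above the underside, then a narrower dark neck that shows only while the lid is proud; the round lid above it is 59 mm wide and 14 mm thick with a flat top. Stands in the tray, at the tray's +y end, on the 8 mm floor.
- tin_b: Steel wax tin, 60 mm diameter, 52 mm tall overall with its lid home, about 250 g. Origin: centre of its underside, z up its axis. Body 60 mm wide up to the shoulder at 38 mm above the underside, then a narrower dark neck that shows only while the lid is proud; the round lid above it is 59 mm wide and 14 mm thick with a flat top. Stands in the tray, at the tray's -y end, on the 8 mm floor.
- tin_c: Steel wax tin, 60 mm diameter, 52 mm tall overall with its lid home, about 250 g. Origin: centre of its underside, z up its axis. Body 60 mm wide up to the shoulder at 38 mm above the underside, then a narrower dark neck that shows only while the lid is proud; the round lid above it is 59 mm wide and 14 mm thick with a flat top. Stands alone on the bench; the one to stack.
- lid_a (a joint): Lid of tin_a: how far it stands up from its home position, in m along the tin's axis. 0 = fully home (lid on the shoulder), starts 0.004 to 0.008, at most 0.009. A tight friction fit: it stays where it is left, takes about 9 N of push to slide and stops hard at 0.
- lid_b (a joint): Lid of tin_b: how far it stands up from its home position, in m along the tin's axis. 0 = fully home (lid on the shoulder), starts 0.004 to 0.008, at most 0.009. A tight friction fit: it stays where it is left, takes about 9 N of push to slide and stops hard at 0.
- lid_c (a joint): Lid of tin_c: how far it stands up from its home position, in m along the tin's axis. 0 = fully home (lid on the shoulder), starts 0.004 to 0.008, at most 0.009. A tight friction fit: it stays where it is left, takes about 9 N of push to slide and stops hard at 0.
- lid_a_top (a point): Centre of the flat top face of tin_a's lid; 52 mm above the tin's underside when home.
- lid_b_top (a point): Centre of the flat top face of tin_b's lid; 52 mm above the tin's underside when home.
- lid_c_top (a point): Centre of the flat top face of tin_c's lid; 52 mm above the tin's underside when home.
- jar: Bystander: capped amber glass jar, 68 mm diameter, 85 mm tall, at the back of the bench. Origin: centre of its underside.
- sanding_block: Bystander: cork sanding block, 50 by 110 by 33 mm (x, y, z), at the back of the bench. Origin: centre of its underside.
- brush: Bystander: brush, 200 mm long, lying along its x axis off to the robot's right. Origin: its middle, underside.
- spray_can: Bystander: grey can, 58 mm diameter, 160 mm tall, off to the robot's left. Origin: centre of its underside.
Mind the look-alikes: they are no part of the job. Leave any blue or purple look-alike of the tin_c alone.

How it is judged (in metres and radians):
On the way, in this order (a step that is already met when the one before it is completed fails the run):
1. all three lids are pressed fully home (within 1.5 mm) (value of joint each of lid_a, lid_b, lid_c below 0.0015 m), for 0.2 s.
2. the bench tin stands upright across the two tray tins, resting on both (z of tin_c in the frame of tray between 0.055 and 0.066 m and horizontal distance between tin_c and tin_a between 0.022 and 0.046 m and horizontal distance between tin_c and tin_b between 0.022 and 0.046 m and angle between tin_c's own z axis and vertical below 0.06 rad and contact force between tin_c and tin_a above 0.2 N and contact force between tin_c and tin_b above 0.2 N), for 0.2 s.
At the end, for the whole second after the job is handed in: All three lids home within 1.5 mm; the two tray tins upright on the tray's floor at their places; the third tin released and at rest, upright (within 0.06 rad), standing on both lids with its axis between 22 and 46 mm from each tray tin's axis (all of step 1 and all of step 2 and z of each of tin_a, tin_b in the frame of tray below 0.012 m and angle between each of tin_a, tin_b's own z axis and vertical below 0.06 rad and x of tin_a in the frame of tray between -0.01 and 0.01 m and y of tin_a in the frame of tray between -0.045 and 0.045 m and x of tin_b in the frame of tray between -0.01 and 0.01 m and y of tin_b in the frame of tray between -0.045 and 0.045 m and linear speed of each of tin_a, tin_b, tin_c below 0.02 m/s); the robot touches nothing.
It fails at once if a bystander is moved more than 30 mm (distance of any of jar, sanding_block, brush, spray_can from where it was at the start of the episode above 0.03 m).
It fails at once if a tin is toppled (angle between any of tin_a, tin_b, tin_c's own z axis and vertical above 0.6 rad).
It fails at once if the bench tin is dropped (falls freely from more than about 12 mm) (linear speed of tin_c above 0.5 m/s and contact force between the fingers and tin_c below 0.05 N).
It also fails if it takes over 51 s, if anything falls off the work surface, if the arm or the gripper's body presses on something with over 40 N, if the wrist force passes 120 N, or if a joint passes its speed limit or range.

## Working session

There is one attempt and no reset: what is moved stays moved. The work goes in short steps, Python scripts to look and compute and a shell command to move; the robot and the scene stay as the last step left them, time stands still between calls to the robot, and variables do not carry over. Pictures are saved under pics/ and viewed, at most 10 in all, crops included, and the job is handed in when it is done.

```bash
mkdir -p pics; ls; cat > h.py <<'E'
import numpy as np,cv2,json
from cell import readout,optics,order
def cam(n):
    d=optics.get_image(n); return d
def ray(d,u,v,fish=False):
    H=d["color"].shape[0]; f=H/2/np.tan(np.radians(d["fovy"])/2)
    x,y=(u-d["cx"])/f,(v-d["cy"])/f
    if fish:
        r=np.hypot(x,y); s=np.sin(r)/max(r,1e-9); c=np.array([x*s,-y*s,-np.cos(r)])
    else: c=np.array([x,-y,-1.])
    V=np.array(d["view"]);R=V[:3,:3];o=-R.T@V[:3,3]
    w=R.T@c; return o,w/np.linalg.norm(w)
def plane(o,w,z): return o+w*(z-o[2])/w[2]
def proj(d,P,fish=False):
    H=d["color"].shape[0]; f=H/2/np.tan(np.radians(d["fovy"])/2)
    V=np.array(d["view"]);c=V[:3,:3]@np.array(P,float)+V[:3,3];x,y,z=c[0],-c[1],-c[2]
    if fish:
        t=np.arctan2(np.hypot(x,y),z);h=np.hypot(x,y)+1e-9
        return d["cx"]+f*t*x/h,d["cy"]+f*t*y/h
    return d["cx"]+f*x/z,d["cy"]+f*y/z
def tri(rs):
    A=sum(np.eye(3)-np.outer(w,w) for o,w in rs);b=sum((np.eye(3)-np.outer(w,w))@o for o,w in rs)
    return np.linalg.solve(A,b)
E
python3 - <<'E'
from h import *
ims={}
for n in ("scene","side","wrist"):
    d=cam(n);ims[n]=d;print(n,d["fovy"],d["cx"],d["cy"],np.round(np.array(d["view"]),3).tolist())
    for l in ("tin_c","tray","lid_c"):
        for b in optics.boxes_of(n,l): print(n,l,round(b["score"],2),np.round(b["rect"],1).tolist())
    np.save(n+"0.npy",d,allow_pickle=True)
a=np.hstack([cv2.resize(ims["scene"]["color"],(400,300)),cv2.resize(ims["side"]["color"],(400,300))])
cv2.imwrite("pics/a.png",ims["scene"]["color"][...,::-1]);cv2.imwrite("pics/b.png",np.hstack([cv2.resize(ims[k]["color"],(400,300),interpolation=cv2.INTER_AREA) for k in("side","wrist")])[...,::-1])
print(readout.read_state())
E
```

```text
pics
scene 55.345851346430116 258.23982076449477 196.66055846447878 [[-0.575, 0.818, -0.002, 349.387], [-0.459, -0.321, 0.828, 194.692], [0.677, 0.477, 0.561, -1690.767], [0.0, 0.0, 0.0, 1.0]]
scene tin_c 0.7 [231.1, 174.9, 12.5, 22.2]
scene tin_c 0.69 [285.7, 219.3, 21.8, 28.9]
scene tin_c 0.64 [245.8, 178.1, 12.9, 23.8]
scene tin_c 0.58 [298.5, 203.7, 19.9, 23.1]
scene tin_c 0.54 [305.1, 186.7, 20.2, 18.6]
scene tin_c 0.45 [243.8, 178.2, 19.4, 12.9]
scene tray 0.49 [225.7, 188.2, 40.6, 18.8]
scene lid_c 0.77 [287.6, 223.0, 19.8, 14.8]
scene lid_c 0.7 [301.4, 199.6, 14.3, 16.9]
scene lid_c 0.66 [303.1, 190.6, 16.9, 10.1]
scene lid_c 0.59 [242.6, 179.8, 18.0, 12.5]
side 42.756096178459885 255.90276333535158 188.9750139982223 [[0.879, -0.477, 0.004, -540.421], [0.278, 0.519, 0.808, -232.632], [-0.388, -0.709, 0.589, -1224.859], [0.0, 0.0, 0.0, 1.0]]
side tin_c 0.93 [228.5, 211.6, 20.3, 37.0]
side tin_c 0.88 [223.1, 163.9, 20.0, 25.9]
side tin_c 0.82 [195.8, 168.8, 21.0, 29.8]
side tin_c 0.8 [240.2, 231.6, 25.9, 27.8]
side tin_c 0.74 [166.3, 185.0, 24.4, 30.0]
side lid_c 0.74 [199.0, 1
[... 857 characters left out ...]
pos': array([-0.06580345,  0.6283808 ,  0.03848217,  1.51740746, -0.02704013,
        0.99632249, -0.02001207]), 'qd': array([ 2.28686804e-04,  1.75302807e-05, -7.56179032e-04,  6.36034556e-05,
        1.06025226e-03,  2.77847450e-04, -4.32459017e-04]), 'tau': array([-2.25187769e-04, -5.62981081e+01,  1.22505281e+00, -1.93695760e+01,
        1.09205642e-02,  1.81604988e-03, -2.62284505e-05]), 'eef_pos': array([6.50003187e+02, 5.14038236e-02, 2.31323146e+02]), 'tool_rot': array([-3.14159070e+00, -8.12329666e-05,  1.57075515e+00]), 'force': array([-0.77561528,  0.31973456,  0.64933327]), 'torque': array([ 0.01090568, -0.03507185,  0.00162702]), 'gripper_force': 0.0, 'width': 85.37049691068442}
```

View pics/a.png

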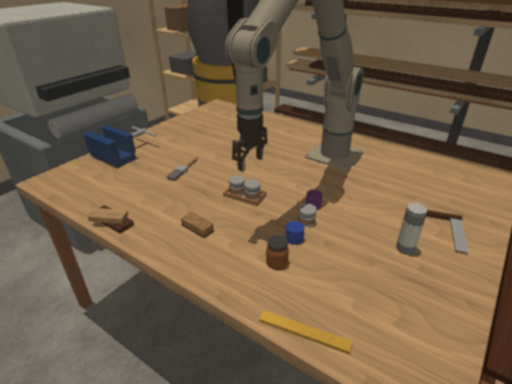

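View pics/b.png

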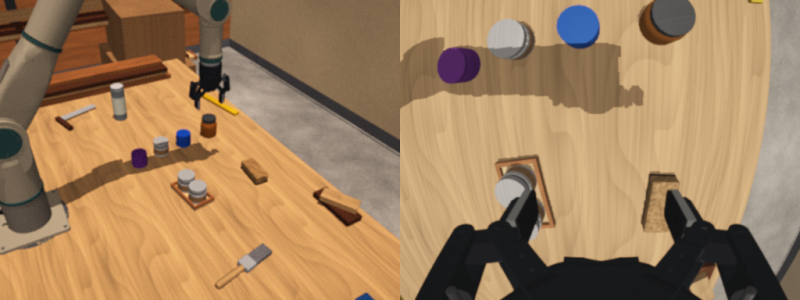

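The wanted tin could be confused with four others. In scene pixels, these are purple (314,197), bare steel (308,213), blue (295,233), and the two steel tray tins (237,184) and (252,188). The lone bare-steel tin at scene (308,213), wrist (139,49), is tin_c. The side picture shows the same order: purple, steel, blue.

```bash
python3 - <<'E'
from h import *
L=lambda n:np.load(n+"0.npy",allow_pickle=True).item()
s,d,w=L("scene"),L("side"),L("wrist")
c=lambda im,u,v,r:cv2.resize(im["color"][max(0,v-r):v+r,max(0,u-r):u+r],(390,390),interpolation=cv2.INTER_CUBIC)
cv2.imwrite("pics/c.png",np.hstack([c(w,139,50,50),c(w,160,240,50)])[...,::-1])
# wrist lid tops on plane z~58 (c) / 66
for nm,u,v,z in(("c",139,48,58),("purple",74,83,50),("blue",227,34,50),("a",146,237,66)):
    print(nm,np.round(plane(*ray(w,u,v,True),z),0))
print("c scene/side",np.round(plane(*ray(s,308,210),55)),np.round(plane(*ray(d,206,182),55)))
for q in((237,181),(252,186)):print("tray scene",np.round(plane(*ray(s,*q),64)))
for q in((238,223),(252,240)):print("tray side",np.round(plane(*ray(d,*q),60)))
print("jar",np.round(plane(*ray(s,277,263),5)),"block",np.round(plane(*ray(s,197,225),15)))
E
```

```text
c [521. 138.  58.]
purple [427. 109.  50.]
blue [618. 147.  50.]
a [514. -84.  66.]
c scene/side [520. 145.  55.] [513. 128.  55.]
tray scene [ 521. -158.   64.]
tray scene [517. -91.  64.]
tray side [509. -94.  60.]
tray side [ 510. -172.   60.]
jar [749. 169.   5.] block [ 761. -145.   15.]
```

View pics/c.png

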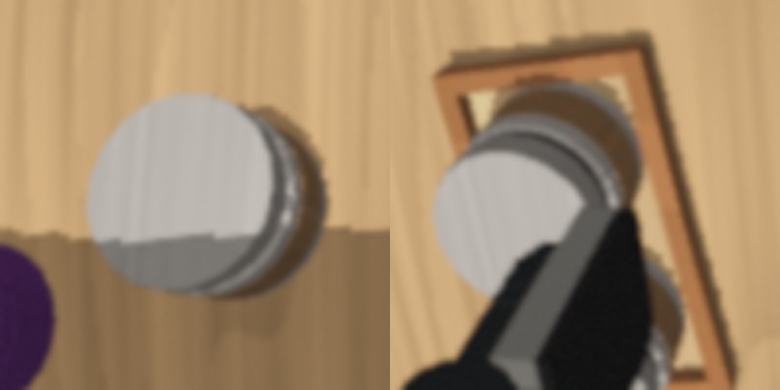

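Wrist (139,48) is the bare-steel tin, with its dark neck gap and the purple tin beside it at lower left. The tray view shows tin_a's lid at about wrist (141,247), partly hidden by a finger. I'll close the gripper and move over the tray to get a clearer view.

```bash
python3 -m jog '{"claw":[0,0,0,0,0,0,0],"xyz":[[-0.45,-0.34,0],[-0.45,-0.34,0],[-0.45,-0.34,0],[-0.45,-0.34,0],[0,0,0],[0,0,0],[0,0,0]],"twist":[[0,0,0],[0,0,0],[0,0,0],[0,0,0],[0,0,0],[0,0,0],[0,0,0]]}'
python3 - <<'E'
from h import *
w=cam("wrist");np.save("wrist1.npy",w,allow_pickle=True)
for l in("tin_c","lid_c","tray"):
    for b in optics.boxes_of("wrist",l):print(l,round(b["score"],2),np.round(b["rect"],1))
cv2.imwrite("pics/d.png",w["color"][...,::-1])
E
```

```text
clock: 1.48
eef_pos: [515.1, -178.4, 231.3]
tool_rot: [3.141, -0.001, 1.573]
force: [0.3, -0.2, 0.4]
width: -0.1
gripper_force: 0.0
tin_c 0.91 [228.  128.   55.9  61.6]
tin_c 0.85 [217.7  70.   57.6  58.8]
lid_c 0.61 [229.  130.9  52.7  57.6]
tray 0.87 [209.3  64.8  83.  122.5]
tray 0.65 [254.3 318.3   6.9  14.6]
```

View pics/d.png

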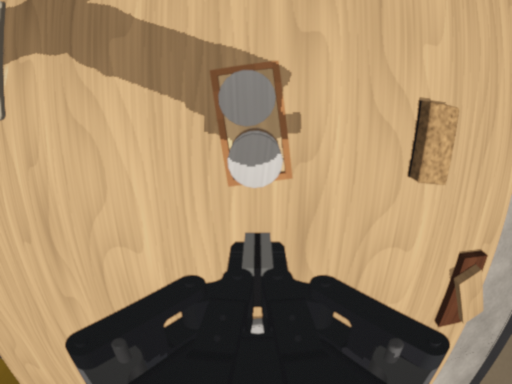

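The tray is fully visible here. tin_a's lid is at (247,97), tin_b's lid at (255,160), and the tray corners are (210,72), (277,62), (292,178) and (231,186).

```bash
python3 - <<'E'
from h import *
L=lambda n:np.load(n+".npy",allow_pickle=True).item()
w0,w,s,d=L("wrist0"),L("wrist1"),L("scene0"),L("side0")
for n,q in(("a",(247,97)),("b",(255.3,159.5))):print(n,np.round(plane(*ray(w,*q,True),66),1))
C=np.array([plane(*ray(w,*q,True),18)[:2] for q in((210,72),(277,62),(292,178),(231,186))]);print(C.round(),C.mean(0))
print("yaw",np.degrees(np.arctan2(*(C[1]-C[2])[::-1])),np.degrees(np.arctan2(*(C[0]-C[3])[::-1])))
print("a h",tri([ray(w0,141.5,247.7,True),ray(w,247,97,True)]).round(1))
print("a h3",tri([ray(w,247,97,True),ray(s,252,184),ray(d,239,217)]).round(1))
print("b h3",tri([ray(w,255.3,159.5,True),ray(s,237,180),ray(d,253,235)]).round(1))
E
```

```text
a [ 504.9 -100.7   66. ]
b [ 513.5 -166.7   66. ]
[[ 460.  -70.]
 [ 538.  -59.]
 [ 559. -201.]
 [ 483. -212.]] [ 509.94443779 -135.53897335]
yaw 98.34792544523421 99.24284826265514
a h [ 504.5 -100.5   64.2]
a h3 [510.2 -96.1  73.8]
b h3 [ 515.4 -164.2   65.9]
```

```bash
python3 -m jog '{"claw":[0,0,0,0,0,0,0,0],"xyz":[[0.39,-0.05,0],[0.39,-0.05,0],[0,0,0.5],[0,0,0.5],[0,0,0.5],[0,0,0.1],[0,0,0.06],[0,0,0.04]],"twist":[[0,0,0],[0,0,0],[0,0,0],[0,0,0],[0,0,0],[0,0,0],[0,0,0],[0,0,0]]}'
```

```text
clock: 2.68
eef_pos: [504.1, -101.7, 63.1]
tool_rot: [3.141, -0.0, 1.571]
force: [-3.3, 0.7, 10.2]
width: -0.0
gripper_force: 4.8
```

```bash
python3 -m jog '{"claw":[0,0,0,0,0],"xyz":[[0,0,0.02],[0,0,0.02],[0,0,0.02],[0,0,0],[0,0,0]],"twist":[[0,0,0],[0,0,0],[0,0,0],[0,0,0],[0,0,0]]}'
```

```text
clock: 3.3
eef_pos: [504.1, -101.8, 59.8]
tool_rot: [3.14, -0.0, 1.571]
force: [-8.2, 2.1, 27.8]
width: 0.3
gripper_force: 14.2
```

Lid a has reached its hard stop at z = 59.8. Next is b.

```bash
python3 -m jog '{"claw":[0,0,0,0,0,0,0,0,0,0,0],"xyz":[[0,0,-0.25],[-0.33,0.04,0],[-0.33,0.04,0],[0,0,0.1],[0,0,0.05],[0,0,0.03],[0,0,0.02],[0,0,0.02],[0,0,0.02],[0,0,0.01],[0,0,0]],"twist":[[0,0,0],[0,0,0],[0,0,0],[0,0,0],[0,0,0],[0,0,0],[0,0,0],[0,0,0],[0,0,0],[0,0,0],[0,0,0]]}'
```

```text
clock: 4.68
eef_pos: [512.8, -167.7, 59.7]
tool_rot: [3.139, 0.001, 1.572]
force: [-7.3, 1.0, 37.9]
width: 0.0
gripper_force: 18.9
```

Lid b is home at z = 59.7. I'll lift away and look at tin_c.

```bash
python3 -m jog '{"claw":[0,0,0,0,0,0,0,0,0],"xyz":[[0,0,-0.6],[0,0,-0.6],[0,0,-0.55],[0.57,0.02,0],[0.57,0.02,0],[0.57,0.02,0],[0.57,0.02,0],[0,0,0],[0,0,0]],"twist":[[0,0,0],[0,0,0],[0,0,0],[0,0,0],[0,0,0],[0,0,0],[0,0,0],[0,0,0],[0,0,0]]}'
python3 - <<'E'
from h import *
w=cam("wrist");np.save("wrist2.npy",w,allow_pickle=True);s=cam("scene");d=cam("side")
for l in("tin_c","lid_c"):
    for b in optics.boxes_of("wrist",l):print(l,round(b["score"],2),np.round(b["rect"],1))
a=w["color"][30:180,150:350]
x,y=(np.array(proj(s,[510,-133,40])).astype(int))
t=s["color"][y-25:y+25,x-33:x+33]
cv2.imwrite("pics/e.png",np.hstack([cv2.resize(a,(400,300),interpolation=2),cv2.resize(t,(400,300),interpolation=2)])[...,::-1])
E
```

```text
clock: 5.8
eef_pos: [519.5, 60.5, 230.4]
tool_rot: [-3.141, 0.0, 1.573]
force: [-0.1, -1.0, 0.4]
width: -0.2
gripper_force: 0.0
tin_c 0.75 [250.9 307.4  15.2  25.8]
tin_c 0.7 [139.5  97.1  55.4  53. ]
tin_c 0.59 [225.3  66.1  57.8  60.5]
tin_c 0.22 [227.1  71.3  53.3  52.5]
lid_c 0.98 [316.7  61.1  53.1  53.6]
lid_c 0.97 [227.8  71.4  52.7  55.2]
lid_c 0.75 [141.6  99.   48.   53.7]
lid_c 0.6 [252.7 307.9  13.2  25.4]
```

View pics/e.png

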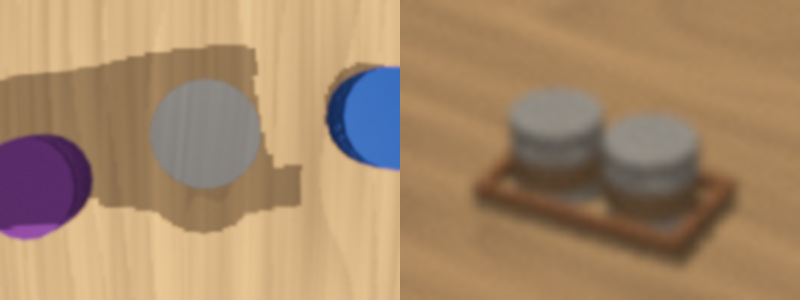

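The left crop shows tin_c's lid centred at wrist (252.5,97), with purple to its left and blue to its right. In the right crop both tray tins are upright with their lids down.

```bash
python3 - <<'E'
from h import *
L=lambda n:np.load(n+".npy",allow_pickle=True).item()
w0,w=L("wrist0"),L("wrist2")
print(plane(*ray(w,252.5,97,True),58).round(1),plane(*ray(w0,135.7,49.2,True),58).round(1),tri([ray(w,252.5,97,True),ray(w0,135.7,49.2,True)]).round(1))
for q in((167,124),(343,88)):print(plane(*ray(w,*q,True),50).round(1))
E
```

```text
[514.7 137.9  58. ] [517.3 137.2  58. ] [514.7 138.   52.3]
[418.9 110.3  50. ]
[613.5 150.8  50. ]
```

```bash
python3 -m jog '{"claw":[0,0,0,0,0,0,0,0,0,0,0,0],"xyz":[[0.39,-0.02,0],[0.39,-0.02,0],[0,0,0.55],[0,0,0.55],[0,0,0.55],[0,0,0.04],[0,0,0.03],[0,0,0.03],[0,0,0.02],[0,0,0.02],[0,0,0.02],[0,0,0.01]],"twist":[[0,0,0],[0,0,0],[0,0,0],[0,0,0],[0,0,0],[0,0,0],[0,0,0],[0,0,0],[0,0,0],[0,0,0],[0,0,0],[0,0,0]]}'
```

```text
clock: 7.55
eef_pos: [517.4, 138.3, 51.8]
tool_rot: [3.138, -0.001, 1.57]
force: [-4.3, -1.3, 29.3]
width: 0.2
gripper_force: 14.6
```

All three lids are home. I'll lift, open the fingers and turn them across the row so they clear the purple and blue tins.

```bash
python3 -m jog '{"claw":[0,0,1,1,1,1,1,1,1,1,1],"xyz":[[0,0,-0.4],[0,0,-0.5],[0,0,-0.5],[0,0,0],[0,0,0],[0,0,0],[0,0,0],[0,0,0],[0,0,0],[0,0,0],[0,0,0]],"twist":[[0,0,0],[0,0,0],[0,0,0.0542],[0,0,0.0542],[0,0,0.0542],[0,0,0.0542],[0,0,0.0542],[0,0,0.0542],[0,0,0.0542],[0,0,0.0542],[0,0,0]]}'
python3 - <<'E'
from h import *
w=cam("wrist");np.save("wrist3.npy",w,allow_pickle=True)
for p in([515,138,52],):print(proj(w,p,True))
for l in("tin_c","lid_c"):
    for b in optics.boxes_of("wrist",l):print(l,round(b["score"],2),np.round(b["rect"],1))
cv2.imwrite("pics/f.png",w["color"][...,::-1])
E
```

```text
clock: 8.93
eef_pos: [516.1, 138.4, 189.2]
tool_rot: [-3.141, -0.001, 0.211]
force: [0.1, 0.1, -0.2]
width: 85.5
gripper_force: 0.0
(np.float64(257.97081114512224), np.float64(178.32110997434748))
tin_c 0.84 [236.9  39.1  64.8  65.5]
tin_c 0.8 [414.1 193.5  53.3  57.4]
tin_c 0.71 [455.8 197.   49.5  52.6]
tin_c 0.71 [229.7 138.5  59.5  68.4]
tin_c 0.65 [236.5 227.9  53.8  62.9]
lid_c 0.97 [239.5 239.8  47.8  53. ]
lid_c 0.81 [233.8  42.5  67.8  58.5]
lid_c 0.79 [467.1 206.1  33.7  42.7]
lid_c 0.75 [229.7 145.8  58.5  62.3]
lid_c 0.67 [394.8 182.4  99.7  63.5]
lid_c 0.65 [428.2 205.7  41.   44.2]
```

View pics/f.png

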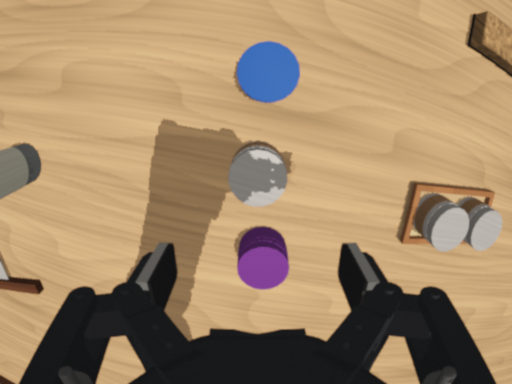

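tin_c's lid is at (258,177), and I predicted (258,178), so it's centred. The fingers pass clear on either side. I'll go down and grip.

```bash
python3 -m jog '{"claw":[1,1,1,1,1,0,0,0,0,0,0],"xyz":[[0,0,0.5],[0,0,0.5],[0,0,0.5],[0,0,0.26],[0,0,0.1],[0,0,0],[0,0,0],[0,0,0],[0,0,0],[0,0,0],[0,0,0]],"twist":[[0,0,0],[0,0,0],[0,0,0],[0,0,0],[0,0,0],[0,0,0],[0,0,0],[0,0,0],[0,0,0],[0,0,0],[0,0,0]]}'
```

```text
clock: 10.45
eef_pos: [516.9, 138.3, 3.6]
tool_rot: [-3.141, -0.002, 0.209]
force: [-1.5, -0.1, 6.3]
width: 58.8
gripper_force: 64.7
```

```bash
python3 -m jog '{"claw":[0,0,0,0,0,0,0,0,0,0,0,0],"xyz":[[0,0,-0.1],[0,0,-0.3],[0,0,-0.4],[0,0,-0.4],[0,0,0],[0,0,0],[0,0,0],[0,0,0],[0,0,0],[0,0,0],[0,0,0],[0,0,0]],"twist":[[0,0,0],[0,0,0],[0,0,-0.0542],[0,0,-0.0542],[0,0,-0.0542],[0,0,-0.0542],[0,0,-0.0542],[0,0,-0.0542],[0,0,-0.0542],[0,0,-0.0542],[0,0,0],[0,0,0]]}'
```

```text
clock: 11.95
eef_pos: [515.9, 137.8, 122.5]
tool_rot: [-3.142, 0.0, 1.568]
force: [-0.1, -0.1, -2.4]
width: 58.6
gripper_force: 65.0
```

```bash
python3 -m jog '{"claw":[0,0,0,0,0,0,0,0,0],"xyz":[[-0.27,-0.01,0],[-0.5,-0.01,0],[-0.5,-0.01,0],[-0.5,-0.01,0],[-0.5,-0.02,0],[-0.3,0,0],[-0.14,0,0],[0,0,0],[0,0,0]],"twist":[[0,0,0],[0,0,0],[0,0,0],[0,0,0],[0,0,0],[0,0,0],[0,0,0],[0,0,0],[0,0,0]]}'
python3 - <<'E'
from h import *
s=cam("scene");d=cam("side");w=cam("wrist")
def c(im,fish=False):
    x,y=(np.array(proj(im,[510,-133,75],fish)).astype(int)); r=36; return cv2.resize(im["color"][y-r:y+r,x-r:x+r],(390,390),interpolation=2)
cv2.imwrite("pics/g.png",np.hstack([c(s),c(d)])[...,::-1])
# predicted tin c centre vs wrist
print([np.round(proj(w,p,True)) for p in([504.9,-100.7,60],[513.5,-166.7,60])])
for b in optics.boxes_of("wrist","tin_c"):print(round(b["score"],2),np.round(b["rect"],1))
E
```

```text
clock: 13.08
eef_pos: [510.2, -130.8, 122.3]
tool_rot: [-3.142, -0.001, 1.573]
force: [0.2, 0.5, -3.6]
width: 58.8
gripper_force: 65.0
[array([249., 166.]), array([261., 248.])]
0.85 [206.5 118.4  80.5  85.5]
0.56 [186.6 196.8 142.1 141. ]
```

View pics/g.png

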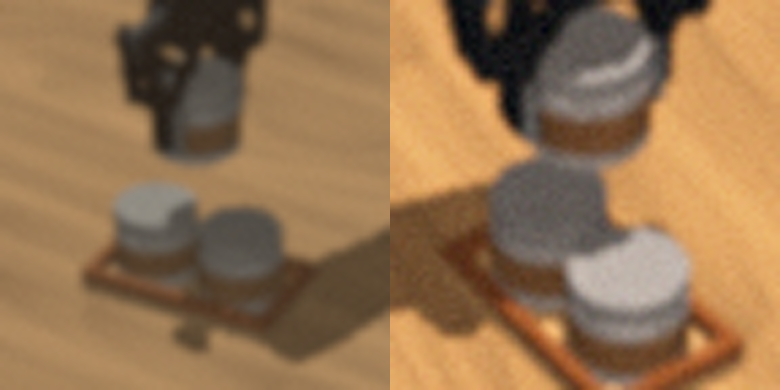

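Side view: the tin is upright in the grip and sits above the gap between the two tray tins. I'll lower it gently.

```bash
python3 -m jog '{"claw":[0,0,0,0,0,0,0,0],"xyz":[[-0.03,0,0.2],[0,0,0.2],[0,0,0.12],[0,0,0.03],[0,0,0.01],[0,0,0.01],[0,0,0.01],[0,0,0]],"twist":[[0,0,0],[0,0,0],[0,0,0],[0,0,0],[0,0,0],[0,0,0],[0,0,0],[0,0,0]]}'
```

```text
clock: 14.28
eef_pos: [510.1, -136.0, 64.5]
tool_rot: [3.141, 0.0, 1.571]
force: [0.6, -0.5, -3.3]
width: 58.7
gripper_force: 65.0
```

```bash
python3 -m jog '{"claw":[0,0,0,0,0],"xyz":[[0.02,0,0],[0,0,0.005],[0,0,0.005],[0,0,0.004],[0,0,0]],"twist":[[0,0,0],[0,0,0],[0,0,0],[0,0,0],[0,0,0]]}'
```

```text
clock: 14.9
eef_pos: [510.1, -133.8, 63.6]
tool_rot: [3.141, -0.0, 1.571]
force: [-1.1, 0.4, 5.9]
width: 58.9
gripper_force: 65.7
```

The tin is now resting on the lids: force went from −3.3 to +5.9 N. I'll release.

```bash
python3 -m jog '{"claw":[0.75,0.8,1,1,1,1,1,1,1,1,1],"xyz":[[0,0,0],[0,0,0],[0,0,0],[0,0,0],[0,0,0],[0,0,-0.1],[0,0,-0.3],[0,0,-0.5],[0,0,-0.5],[0,0,0],[0,0,0]],"twist":[[0,0,0],[0,0,0],[0,0,0],[0,0,0],[0,0,0],[0,0,0],[0,0,0],[0,0,0],[0,0,0],[0,0,0],[0,0,0]]}'
python3 - <<'E'
from h import *
s=cam("scene");d=cam("side");w=cam("wrist")
def c(im,fish=False,r=36):
    x,y=(np.array(proj(im,[510,-133,75],fish)).astype(int)); y=max(y,r);return cv2.resize(im["color"][y-r:y+r,x-r:x+r],(260,260),interpolation=2)
cv2.imwrite("pics/h.png",np.hstack([c(s),c(d),c(w,True,90)])[...,::-1])
E
```

```text
clock: 16.27
eef_pos: [509.5, -134.0, 203.0]
tool_rot: [-3.141, 0.0, 1.571]
force: [0.2, -0.3, 0.3]
width: 85.7
gripper_force: 0.0
```

View pics/h.png

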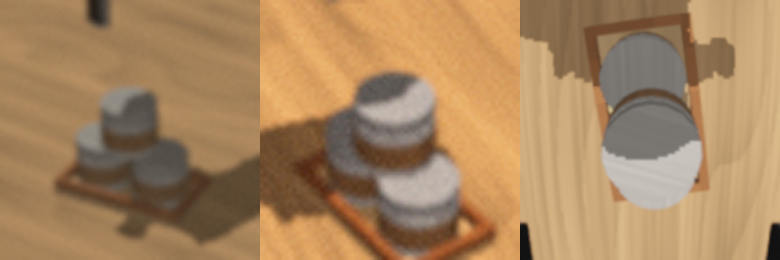

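All three views show tin_c upright across both lids, and the gripper is clear. I'm handing in the job.

```bash
python3 -c "
from cell import order
print(order.finish_job())"
```

```text
the job is handed in; nothing more can be done
None
```

I pressed all three lids down to their hard stops, stacked the bench tin upright across the two tray tins, released it and handed the job in at about 16 s; no verdict came back.

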